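Thread the guide rod of a hand press through both bushings and hold it there

ROBOT

A 6-joint arm with a two-finger parallel gripper is mounted at the origin on a cart in front of the work surface, level with it; the furniture and walls round the work are solid. World frame = base frame: x ahead of the robot, y to its left, z up, the work surface at z = 0. Lengths are in mm, angles in rad, forces in N, time in s.
With the tool pointing down it reaches from about 275 to 750 mm from the base axis. Payload 10.2 kg.
Tool frame: the origin (TCP) lies on the centre line of the jaws, within the pads' length; the fingertips stand 17 mm ahead of it and the grasp point (between the pads) lies 2 mm behind it; z points along the fingers, y is the line along which they close (so a half turn about z gives the same grasp; the last joint's range is limited). The gripper opens to 85 mm and grips with 20 to 120 N. Pads are 22 mm wide; open, the fingers measure 114 mm over their backs; the gripper's body (76 mm by 85 mm) begins 54 mm behind the grasp point. The pads swing forward as they close: fully open they stand 13 mm farther back than shut.
Start: joints at [-1.388, 0.313, 1.498, -0, 1.331, -0.223], TCP at [207.234, -482.374, 213.494] pointing down, gripper open.
Joint ranges: [-2.94, 2.94], [-0.97, 2.17], [0.19, 2.56], [-1.23, 4.37], [0.02, 3.11], [-2.88, 2.88]. Speed limits (rad/s): [2.39, 2.39, 3.01, 3.14, 3.14, 3.14].

INTERFACE

Orientations are given as a unit quaternion [w, x, y, z].
In Python, from rig import ctrl gives the robot as it stands. The module is installed in compiled form; this text tells all that it offers.
- The arm moves only by the shell command python3 -m jog 'ROWS' [FORCE]. ROWS is JSON, a list of rows, each an object with "delta_pos": the shift along the world's x, y, z in mm, a list of three; "angular": the turn, a rotation vector about the world's x, y, z in rad, a list of three; "fingers": the opening, from 0 (shut) to 1 (fully open). In form: [{"delta_pos": [tx, ty, tz], "angular": [rx, ry, rz], "fingers": fingers}, ...]. A call has 1 to 10 rows; each row is the pose to reach, as a shift and turn from the pose commanded when the call began; what a row does not reach only later rows make up. A row lasts 1/8 s, in which the tool goes at most 62.5 mm and 10.7 degrees, less where a joint would pass 70% of its speed; a pose out of reach is approached as far as the arm can. A call with a gripper value outside its range is refused whole. The fingers move at their own pace and stop on an object; FORCE is the grip in N (left out, the last holds). Time passes only in rows, so rows that repeat a pose let the fingers close. It gives the time, the measured TCP pose, the force, the opening and the grip force at its end, in the units of the state.
- ctrl.sense(): the state, without advancing time (a new reading comes with each control period).
- ctrl.capture(name): name is "side" or "top" or "wrist"; returns a dict with "pixels" (384x512x3 uint8, blue, green, red), "fx", "fy", "cx", "cy" (pixels), "R" (3x3) and "t" (3): a world point X has camera coordinates R X + t. Camera axes: x right, y down, z forward; pixel columns grow to the right and rows downward; lengths in mm; the calibration is good to about 2 mm. A picture is of the moment at which its call begins. There is no depth.
- ctrl.finish_job(): hands the job in; it is judged then, once.
The state is a dict: "time_s": time; "joints": joint angles; "dq": joint speeds; "tau": joint torques, N m; "eef_pos": TCP position; "ee_rot": TCP orientation; "force": force on the tool from outside, world axes, zero at the start; "wrist_torque": the same for the moment, N m; "grip_width": opening from 0.0 (shut) to 1.0 (fully open); "grip_force": force on a finger pad.
Only numpy, scipy, OpenCV 4.12 (cv2) and the standard library are available. Lean on these libraries where they do the work, as an engineer would, in place of code of your own. Each camera call takes 0.05 s, during which the arm holds its last target. There are 200 camera calls.

TASK

Two guide rods stand upright in the wooden rack on the goldsmith's bench. Take the long one with the blue handle, thread it from above through the upper brass bushing of the green press frame and on down through the lower bushing, so that its tip shows below the lower bushing but stays clear of the base plate, and finish while still holding the rod upright and at rest there, spanning both bushings, as somebody else will tighten the clamp screws. Leave the short rod with the orange handle in the rack, and do not disturb the other things on the bench.

Things in the scene. Friction and masses are not known exactly. Their poses are not given: they have to be found in the camera images.
- long_rod: The long guide rod, loose, 110 g (varies by 30 percent): steel shaft 11 mm in diameter, 120 mm long, tip tapered to 9 mm, topped by a round blue handle 22 mm in diameter and 50 mm long with two thin black bands; 170 mm overall. Origin: centre of the tip's end face; own z axis from tip to handle. Stands tip down in either hole of the rack at the start.
- long_rod_tip (a point): Centre of the long rod's tip end face (same as its origin).
- long_rod_grip (a point): Middle of the blue handle, on the rod axis, 145 mm above the tip; a good grasp from above.
- short_rod: A short guide rod in the other hole of the rack: steel shaft 11 mm in diameter, 72 mm long, round orange handle 22 mm in diameter and 50 mm long. Too short to span both bushings. Origin: tip; z along the rod to the handle.
- rack: Wooden rack, fixed: 70 x 150 mm at the foot, 46 mm high. Origin: centre of its underside, z up; two round blind holes at y = -36 and +36 mm (x = 0) in its own frame, 13 mm wide, 34 mm deep, so a standing rod's tip is 12 mm above the bench. The long rod's handle then spans 132 to 182 mm above the bench, the short one's 84 to 134 mm.
- frame: Green press frame, fixed. Origin: on the common vertical axis of both bushings, at bench level; z up. Base plate 12 mm thick, x -45 to +90, y -50 to +50 mm in its own frame; column behind the axis at x 55 to 83, y -25 to +25 mm, 120 mm high; two arms 46 mm wide reach from it to the brass bushings, seen from above as two flared rings in line.
- upper_mouth (a point): Centre of the upper bushing's mouth, on the axis, 122 mm above the bench. Each bushing: 22 mm tall, bore 14 mm in diameter, the top 9 mm flaring to a mouth about 30 mm wide (37 mm outside). Upper bushing: 100 to 122 mm above the bench.
- lower_mouth (a point): Centre of the lower bushing's mouth, on the same axis, 68 mm above the bench. Lower bushing: 46 to 68 mm above the bench; below it 34 mm of free space down to the base plate's top, which is 12 mm above the bench.
- hammer: Small hammer with wooden handle, 216 mm long, lying at the left; bystander.
- jar_black: Black jar with red lid, 53 mm wide, 94 mm tall, at the back right; bystander.
- jar_red: Red jar with red lid, 53 mm wide, 99 mm tall, at the back right; bystander.
- file_0: File with wooden handle, 215 mm long, lying at the right; bystander.
- brush_brass: Brass wire brush with wooden handle, 200 mm long, lying at the right; bystander.

How it is judged:
By the outcome, as a careful person would: the job done as asked, in the order asked, and still so for the second after the job is handed in, while the arm keeps its last pose, push and grip.
It also fails if it takes over 48 s, if anything falls off the work surface, if the arm or the gripper's body presses on something with over 40 N, if the wrist force passes 120 N, or if a joint passes its speed limit or range.

## Working session

There is one attempt and no reset: what is moved stays moved. The work goes in short steps, Python scripts to look and compute and a shell command to move; the robot and the scene stay as the last step left them, time stands still between calls to the robot, and variables do not carry over. Pictures are saved under pics/ and viewed, at most 10 in all, crops included, and the job is handed in when it is done.

```bash
mkdir -p pics; python3 - <<'E'
from rig import ctrl
import cv2,json,numpy as np
for n in("top","side"):
    c=ctrl.capture(n);cv2.imwrite(f"pics/{n}0.png",c["pixels"])
    np.savez(f"pics/{n}0.npz",**{k:np.array(v) for k,v in c.items()})
    print(n,c["fx"],c["cx"],c["cy"],np.round(c["R"],3).tolist(),np.round(c["t"]))
s=ctrl.sense();print(s)
E
```

```text
top 402.34137992368204 254.61594530231304 186.68781206864597 [[0.018, -1.0, -0.007], [-0.996, -0.018, -0.089], [0.089, 0.008, -0.996]] [ -16.  525. 1466.]
side 368.66025765807984 261.4937878461733 192.51497369828908 [[-0.98, -0.198, -0.007], [-0.072, 0.389, -0.918], [0.184, -0.9, -0.396]] [ 500.  153. 1341.]
{'time_s': 0.1, 'joints': array([-1.38840643e+00,  3.13396786e-01,  1.49835424e+00,  3.92469743e-05,
        1.33100627e+00, -2.23399258e-01]), 'dq': array([ 2.62149731e-04, -1.08732008e-03, -2.22258320e-03, -3.49545165e-04,
        5.98570306e-04, -8.03535729e-05]), 'tau': array([ 2.23590236e-03, -4.12898827e+01, -2.60141319e+01, -1.90261126e-04,
        3.10363692e-03,  7.88617513e-06]), 'eef_pos': array([ 207.1936934 , -482.11708193,  212.99350203]), 'ee_rot': array([-5.81808859e-04,  9.79488184e-01,  2.01500765e-01,  3.09947832e-05]), 'force': array([0.75501536, 0.10462237, 0.16594594]), 'wrist_torque': array([ 0.00100124, -0.03987746,  0.06251147]), 'grip_force': 0.0, 'grip_width': 0.996380784556347}
```

View pics/top0.png

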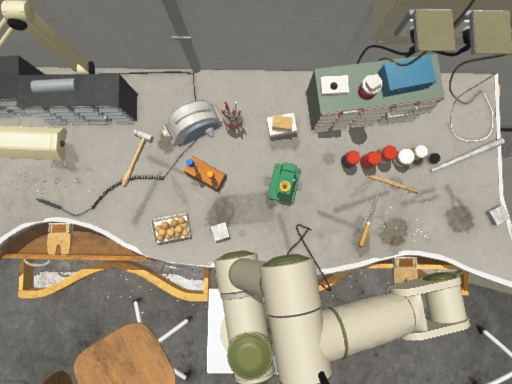

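View pics/side0.png

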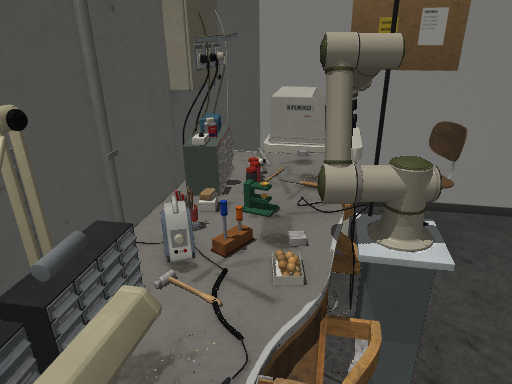

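The top view shows the blue handle at about (190,162), the orange one at about (206,175) and the brass bushing at about (285,186). In the side view blue is at about (224,208) and orange at about (239,212).

```bash
python3 - <<'E'
import cv2,numpy as np
t=cv2.imread("pics/top0.png");s=cv2.imread("pics/side0.png")
a=cv2.resize(t[145:215,175:310],(800,415),interpolation=cv2.INTER_CUBIC)
b=cv2.resize(s[170:260,200:290],(400,400)[:2],interpolation=cv2.INTER_CUBIC)
cv2.imwrite("pics/c1.png",a[:, :])
def ray(z,u,v):
    R=z["R"];o=-R.T@z["t"];d=R.T@np.array([(u-z["cx"])/z["fx"],(v-z["cy"])/z["fy"],1]);return o,d
T=np.load("pics/top0.npz");S=np.load("pics/side0.npz")
def blobs(im,lo,hi,box):
    h=cv2.cvtColor(im,cv2.COLOR_BGR2HSV);m=cv2.inRange(h,lo,hi);k=np.zeros_like(m);x0,y0,x1,y1=box;k[y0:y1,x0:x1]=m[y0:y1,x0:x1]
    v,u=np.nonzero(k);return u.mean(),v.mean(),len(u),u.min(),u.max(),v.min(),v.max()
for nm,lo,hi,h in(("blue",(105,150,60),(125,255,255),157),("orange",(5,200,150),(14,255,255),109)):
    bt=blobs(t,lo,hi,(180,150,230,190));bs=blobs(s,lo,hi,(215,195,250,225))
    print(nm,bt,bs)
    o1,d1=ray(T,*bt[:2]);o2,d2=ray(S,*bs[:2])
    A=np.c_[d1,-d2];k=np.linalg.lstsq(A,o2-o1,rcond=None)[0]
    print((o1+k[0]*d1),(o2+k[1]*d2))
br=blobs(t,(20,120,120),(32,255,255),(272,175,300,200));print("brass",br)
o,d=ray(T,*br[:2]);print(o+d*(122-o[2])/d[2])
E
```

```text
blue (np.float64(189.32142857142858), np.float64(161.96428571428572), 28, np.int64(187), np.int64(192), np.int64(159), np.int64(165)) (np.float64(223.21428571428572), np.float64(207.17857142857142), 84, np.int64(220), np.int64(226), np.int64(200), np.int64(215))
[593.43626106 214.5468918  159.19901752] [592.14988254 214.24677567 158.95607137]
orange (np.float64(210.25), np.float64(176.0), 4, np.int64(208), np.int64(212), np.int64(175), np.int64(177)) (np.float64(238.21428571428572), np.float64(207.21428571428572), 14, np.int64(236), np.int64(241), np.int64(206), np.int64(211))
[550.33901947 145.94184712 129.08125702] [560.3146386  148.03677239 130.46816351]
brass (np.float64(284.6024096385542), np.float64(186.0722891566265), 83, np.int64(280), np.int64(289), np.int64(181), np.int64(191))
[ 520.69515626 -111.11316518  122.        ]
```

View pics/c1.png

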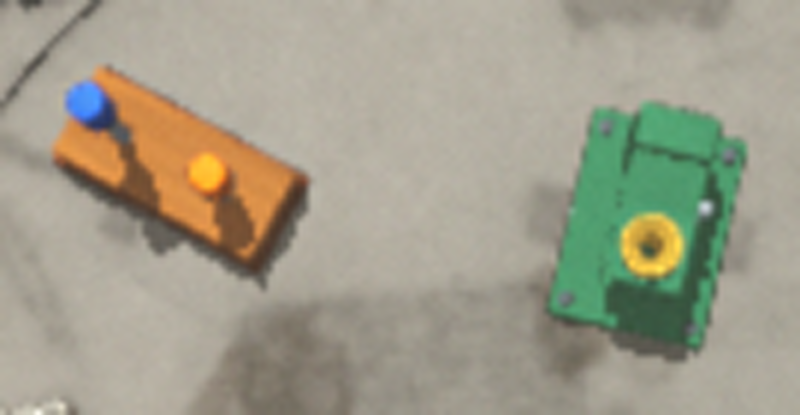

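The crop puts blue at about (190.4,162.5), orange at (210.3,174.5) and the bushing at (285.0,186.3). That gives the long rod at roughly (591,213) and the frame axis at roughly (521,-112). I'm moving above the rod.

```bash
python3 -m jog '[{"delta_pos":[10,20,20],"angular":[0,0,0.05],"fingers":1},{"delta_pos":[35,62,40],"angular":[0,0,0.1],"fingers":1},{"delta_pos":[62,112,45],"angular":[0,0,0.15],"fingers":1},{"delta_pos":[90,162,45],"angular":[0,0,0.2],"fingers":1},{"delta_pos":[117,212,45],"angular":[0,0,0.25],"fingers":1},{"delta_pos":[145,262,45],"angular":[0,0,0.3],"fingers":1},{"delta_pos":[172,312,45],"angular":[0,0,0.35],"fingers":1},{"delta_pos":[200,362,45],"angular":[0,0,0.4],"fingers":1},{"delta_pos":[228,412,45],"angular":[0,0,0.45],"fingers":1},{"delta_pos":[255,462,45],"angular":[0,0,0.5],"fingers":1}]' 40
python3 -m jog '[{"delta_pos":[28,50,0],"angular":[0,0,0.05],"fingers":1},{"delta_pos":[55,100,0],"angular":[0,0,0.1],"fingers":1},{"delta_pos":[83,150,0],"angular":[0,0,0.15],"fingers":1},{"delta_pos":[105,190,0],"angular":[0,0,0.16],"fingers":1},{"delta_pos":[122,220,0],"angular":[0,0,0.16],"fingers":1},{"delta_pos":[129,233,0],"angular":[0,0,0.16],"fingers":1},{"delta_pos":[129,233,0],"angular":[0,0,0.16],"fingers":1},{"delta_pos":[129,233,0],"angular":[0,0,0.16],"fingers":1}]'
cat > m.py <<'E'
from rig import ctrl
import cv2,numpy as np
def cap(n,f):
    c=ctrl.capture(n);cv2.imwrite(f"pics/{f}.png",c["pixels"])
    np.savez(f"pics/{f}.npz",**{k:np.array(v) for k,v in c.items()});return c
def pt(c,u,v,z):
    R=c["R"];o=-R.T@c["t"];d=R.T@np.array([(u-c["cx"])/c["fx"],(v-c["cy"])/c["fy"],1]);return o+d*(z-o[2])/d[2]
def proj(c,X):
    p=c["R"]@np.array(X)+c["t"];return np.round([c["fx"]*p[0]/p[2]+c["cx"],c["fy"]*p[1]/p[2]+c["cy"]],1)
E
python3 - <<'E'
from m import *
c=cap("wrist","w1");print(c["fx"],c["R"].round(2).tolist(),-c["R"].T@c["t"]);s=ctrl.sense();print(s["eef_pos"],s["ee_rot"],s["joints"])
print(proj(c,[591,213,182]),proj(c,[591,213,132]),proj(c,[591,213,46]))
E
```

```text
time_s: 1.35
eef_pos: [462.8, -18.5, 258.4]
ee_rot: [0.0, 0.899, 0.438, -0.0]
force: [0.3, -0.7, 0.5]
grip_width: 0.998
grip_force: 0.0
time_s: 2.35
eef_pos: [591.0, 212.0, 258.4]
ee_rot: [-0.0, 0.861, 0.508, -0.0]
force: [-0.6, -0.2, -1.1]
grip_width: 0.997
grip_force: 0.0
280.4331923410701 [[0.88, -0.48, -0.0], [-0.46, -0.83, 0.3], [-0.15, -0.26, -0.95]] [629.56843085 279.39244208 417.46444834]
[591.04150124 211.9116901  258.57544335] [ 2.59040648e-05  8.61512207e-01  5.07736851e-01 -8.13889780e-05] [ 1.58008166e-01  5.26811387e-01  1.06921669e+00 -1.07802963e-04
  1.54569712e+00  6.63695598e-01]
[252.7 194.6] [253.  179.9] [253.4 163.3]
```

View pics/w1.png

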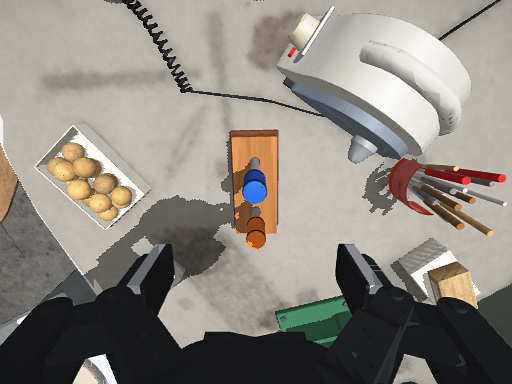

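The wrist picture shows the blue handle's top face at about (255,190), centred between the jaws, with orange nearer at (256,240). I'll fit the top face.

```bash
python3 - <<'E'
from m import *
z=np.load("pics/w1.npz");im=z["pixels"]
h=cv2.cvtColor(im,cv2.COLOR_BGR2HSV)
m=cv2.inRange(h,(100,120,30),(130,255,255));m[:150]=0;m[215:]=0;m[:,:235]=0;m[:,275:]=0
v,u=np.nonzero(m);print(u.min(),u.max(),v.min(),v.max())
for r in range(v.min(),v.max()+1,2): 
    uu=u[v==r]; print(r,uu.min() if len(uu) else 0,uu.max() if len(uu) else 0,im[r,255])
E
```

```text
242 266 169 203
169 253 256 [106  59  39]
171 249 259 [148  63  25]
173 247 261 [147  64  27]
175 245 263 [147  63  27]
177 245 264 [149  65  29]
179 244 264 [10 17 21]
181 244 264 [214  95  42]
183 244 265 [247 135  61]
185 244 264 [245 130  59]
187 243 265 [245 127  55]
189 243 265 [243 124  53]
191 243 266 [242 123  52]
193 243 266 [242 118  49]
195 243 265 [241 118  49]
197 244 264 [240 116  49]
199 246 263 [240 117  46]
201 247 261 [240 115  46]
203 253 255 [244 107  44]
```

```bash
python3 - <<'E'
from m import *
z=np.load("pics/w1.npz")
print(pt(z,254.5,192,182), proj(z,[591,212,158]), z["cx"],z["cy"])
print(pt(z,254.5,192,258)); 
E
```

```text
[593.53608139 214.34950517 182.        ] [253.4 187.8] 254.3769202874809 192.5073793240022
[605.16611123 235.34317636 258.        ]
```

```bash
python3 -m jog '[{"delta_pos":[2,2,-30],"angular":[0,0,0],"fingers":1},{"delta_pos":[2,2,-60],"angular":[0,0,0],"fingers":1},{"delta_pos":[2,2,-80],"angular":[0,0,0],"fingers":1},{"delta_pos":[2,2,-95],"angular":[0,0,0],"fingers":1},{"delta_pos":[2,2,-103],"angular":[0,0,0],"fingers":1},{"delta_pos":[2,2,-103],"angular":[0,0,0],"fingers":0.35},{"delta_pos":[2,2,-103],"angular":[0,0,0],"fingers":0.35},{"delta_pos":[2,2,-103],"angular":[0,0,0],"fingers":0.35},{"delta_pos":[2,2,-103],"angular":[0,0,0],"fingers":0.35},{"delta_pos":[2,2,-103],"angular":[0,0,0],"fingers":0.35}]' 50
python3 - <<'E'
from m import *
cap("wrist","w2")
E
```

```text
time_s: 3.65
eef_pos: [593.3, 214.6, 155.6]
ee_rot: [0.0, 0.861, 0.508, 0.0]
force: [-0.3, -0.0, -0.3]
grip_width: 0.349
grip_force: 0.0
```

View pics/w2.png

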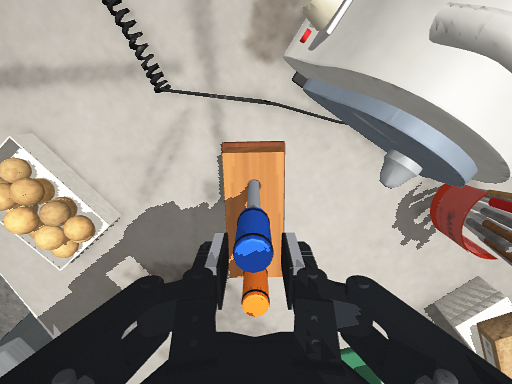

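The handle is between the half-closed jaws, top face at about (253,252). I'm checking its offset, then closing.

```bash
python3 - <<'E'
from m import *
z=np.load("pics/w2.npz");im=z["pixels"]
h=cv2.cvtColor(im,cv2.COLOR_BGR2HSV)
m=cv2.inRange(h,(100,120,200),(130,255,255));m[:225]=0;m[280:]=0;m[:,:225]=0;m[:,285:]=0
(x,y),ax,a=cv2.fitEllipse(cv2.findNonZero(m)) if 0 else cv2.fitEllipse(max(cv2.findContours(m,0,1)[0],key=len))
print(x,y,ax,pt(z,x,y,182),proj(z,[593.3,214.6,182]))
E
python3 -m jog '[{"delta_pos":[0,0,0],"angular":[0,0,0],"fingers":0},{"delta_pos":[0,0,0],"angular":[0,0,0],"fingers":0},{"delta_pos":[0,0,0],"angular":[0,0,0],"fingers":0},{"delta_pos":[0,0,0],"angular":[0,0,0],"fingers":0},{"delta_pos":[0,0,0],"angular":[0,0,0],"fingers":0}]' 60
```

```text
251.13719177246094 246.49681091308594 (14.598527908325195, 34.593536376953125) [595.34293476 219.75617201 182.        ] [252.5 255.7]
time_s: 4.32
eef_pos: [593.4, 214.6, 155.8]
ee_rot: [0.0, 0.861, 0.508, 0.0]
force: [0.2, 0.1, 4.8]
grip_width: 0.219
grip_force: 58.7
```

```bash
python3 -m jog '[{"delta_pos":[0,0,8],"angular":[0,0,0],"fingers":0},{"delta_pos":[0,0,22],"angular":[0,0,0],"fingers":0},{"delta_pos":[0,0,45],"angular":[0,0,0],"fingers":0},{"delta_pos":[0,0,70],"angular":[0,0,0],"fingers":0},{"delta_pos":[0,0,95],"angular":[0,0,0],"fingers":0},{"delta_pos":[0,0,120],"angular":[0,0,0],"fingers":0},{"delta_pos":[0,0,138],"angular":[0,0,0],"fingers":0},{"delta_pos":[0,0,145],"angular":[0,0,0],"fingers":0},{"delta_pos":[0,0,145],"angular":[0,0,0],"fingers":0},{"delta_pos":[0,0,145],"angular":[0,0,0],"fingers":0}]' 60
python3 - <<'E'
from m import *
c=cap("wrist","w3");s=cap("side","s3")
cv2.imwrite("pics/ws3.png",np.hstack([c["pixels"][150:350,150:350].repeat(2,0).repeat(2,1),cv2.resize(s["pixels"][120:270,180:330],(400,400))]))
print([proj(c,[593.5,214.6,300-157+k]) for k in(12,132,182)],[proj(s,[593.5,214.6,145+k]) for k in(12,132,182)])
E
```

```text
time_s: 5.58
eef_pos: [593.0, 214.6, 299.6]
ee_rot: [-0.0, 0.861, 0.508, -0.001]
force: [-0.5, -0.5, -1.2]
grip_width: 0.218
grip_force: 58.7
[array([254. , 176.1]), array([253.5, 218.1]), array([253.1, 254.3])] [array([222.8, 207.7]), array([221., 173.]), array([220.1, 157.6])]
```

View pics/ws3.png

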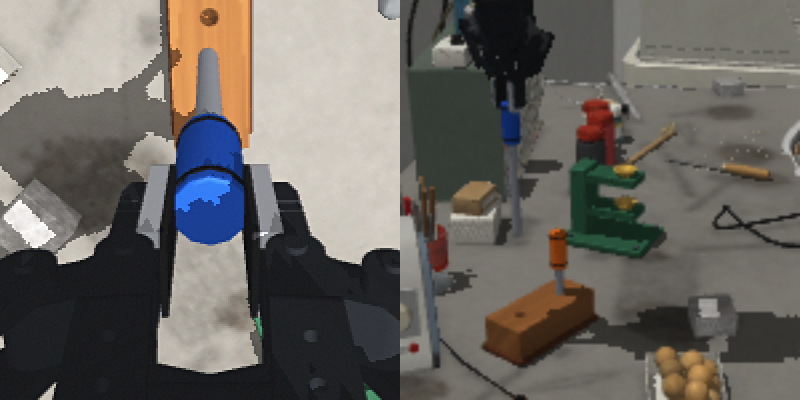

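The rod is held upright. Its tip is at about (252,176) in the wrist view and (223,208) in the side view, both within a pixel or two of prediction. Orange is still in the rack. I'm moving over the frame.

```bash
python3 -m jog '[{"delta_pos":[-3,-14,0],"angular":[0,0,0],"fingers":0},{"delta_pos":[-11,-50,4],"angular":[0,0,0],"fingers":0},{"delta_pos":[-21,-95,4],"angular":[0,0,0],"fingers":0},{"delta_pos":[-31,-140,4],"angular":[0,0,0],"fingers":0},{"delta_pos":[-41,-185,4],"angular":[0,0,0],"fingers":0},{"delta_pos":[-51,-230,4],"angular":[0,0,0],"fingers":0},{"delta_pos":[-60,-270,4],"angular":[0,0,0],"fingers":0},{"delta_pos":[-67,-302,4],"angular":[0,0,0],"fingers":0},{"delta_pos":[-72,-320,4],"angular":[0,0,0],"fingers":0},{"delta_pos":[-72,-326,4],"angular":[0,0,0],"fingers":0}]'
python3 -m jog '[{"delta_pos":[0,0,0],"angular":[0,0,0],"fingers":0},{"delta_pos":[0,0,0],"angular":[0,0,0],"fingers":0},{"delta_pos":[0,0,0],"angular":[0,0,0],"fingers":0}]'
python3 - <<'E'
from m import *
c=cap("wrist","w4");s=cap("side","s4");t=cap("top","t4")
W=cv2.resize(c["pixels"][110:260,180:330],(400,400),interpolation=2)
S=cv2.resize(s["pixels"][150:230,225:305],(400,400),interpolation=2)
cv2.imwrite("pics/ws4.png",np.hstack([W,S]))
p=ctrl.sense()["eef_pos"];print(p)
for q in (c,s): print([proj(q,[p[0],p[1],p[2]-143+k]) for k in(0,120,170)],proj(q,[521,-111,122]),proj(q,[521,-111,68]))
E
```

```text
time_s: 6.92
eef_pos: [520.9, -112.0, 304.5]
ee_rot: [-0.0, 0.862, 0.508, 0.0]
force: [-0.3, -0.1, -1.1]
grip_width: 0.218
grip_force: 58.8
time_s: 7.3
eef_pos: [521.4, -110.7, 304.5]
ee_rot: [-0.0, 0.861, 0.508, 0.0]
force: [0.4, 0.4, -0.9]
grip_width: 0.216
grip_force: 58.8
[ 521.29821748 -111.05373898  304.49422033]
[array([253.6, 177.1]), array([253. , 219.8]), array([252.6, 256.8])] [253.5 169.2] [253.6 160.8]
[array([263.9, 173.4]), array([263.8, 144.3]), array([263.7, 131.6])] [264.  182.6] [264.1 194.9]
```

View pics/ws4.png

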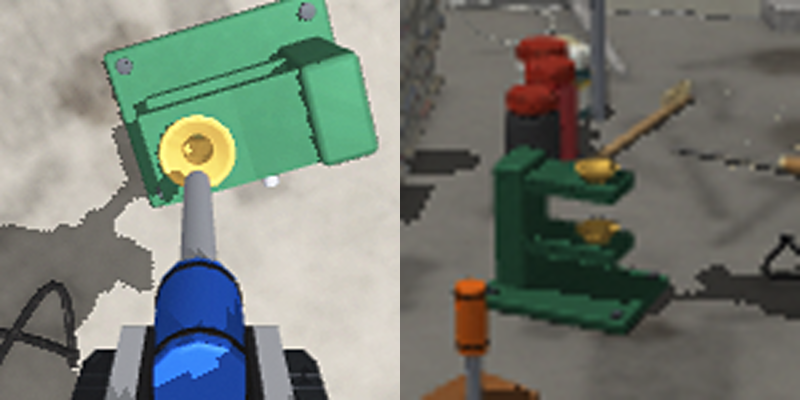

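The wrist view shows the upper mouth centred at about (254,167) and the rod tip's far edge at about (254.5,174). In the side view rod and bushing line up. Next is a sub-pixel fit of the offset.

```bash
cat >> m.py <<'E'
def offs(c,p,tipz=None):
    im=c["pixels"];h=cv2.cvtColor(im,cv2.COLOR_BGR2HSV)
    tipz=p[2]-143 if tipz is None else tipz
    u0,v0=proj(c,[p[0],p[1],122]).astype(int)
    m=cv2.inRange(h,(18,110,60),(33,255,255));k=np.zeros_like(m);k[v0-40:v0+40,u0-40:u0+40]=255;m&=k
    hull=cv2.convexHull(max(cv2.findContours(m,0,1)[0],key=len));(x,y),ax,a=cv2.fitEllipse(hull)
    print("ring",x,y,ax,"axis@122",pt(c,x,y,122))
    # rod edges per row: gray low-saturation near the expected axis
    for kz in (5,20,35,60,90):
        u,v=proj(c,[p[0],p[1],tipz+kz]);v=int(round(v));row=im[v,int(u)-16:int(u)+17].astype(int)
        s=row.max(1)-row.min(1);idx=np.nonzero(s<30)[0]
        i=idx[abs(idx-16)<9];print(kz,v,"exp u",u,"rod",int(u)-16+i.min() if len(i) else None,int(u)-16+i.max() if len(i) else None)
    u=int(round(proj(c,[p[0],p[1],tipz])[0]));v=int(proj(c,[p[0],p[1],tipz])[1])
    print("col",u,"tip exp v",proj(c,[p[0],p[1],tipz]),[(r,im[r,u].tolist()) for r in range(v-10,v+3)])
E
python3 - <<'E'
from m import *
offs(np.load("pics/w4.npz"),[521.3,-111,304.5])
E
```

```text
ring 253.22589111328125 166.71351623535156 (27.235092163085938, 28.503028869628906) axis@122 [ 522.29273006 -108.03714298  122.        ]
5 178 exp u 253.6 rod 249 257
20 182 exp u 253.5 rod 249 261
35 186 exp u 253.5 rod 246 261
60 194 exp u 253.4 rod 245 261
90 205 exp u 253.2 rod 245 261
col 254 tip exp v [253.6 177.1] [(167, [71, 148, 184]), (168, [68, 144, 181]), (169, [72, 149, 188]), (170, [70, 144, 180]), (171, [68, 141, 181]), (172, [128, 244, 255]), (173, [126, 229, 254]), (174, [147, 131, 125]), (175, [152, 142, 139]), (176, [150, 143, 141]), (177, [152, 144, 142]), (178, [150, 142, 141]), (179, [151, 144, 142])]
```

```bash
python3 -m jog '[{"delta_pos":[1.5,3.5,-8],"angular":[0,0,0],"fingers":0},{"delta_pos":[1.5,3.5,-20],"angular":[0,0,0],"fingers":0},{"delta_pos":[1.5,3.5,-30],"angular":[0,0,0],"fingers":0},{"delta_pos":[1.5,3.5,-35],"angular":[0,0,0],"fingers":0},{"delta_pos":[1.5,3.5,-35],"angular":[0,0,0],"fingers":0},{"delta_pos":[1.5,3.5,-35],"angular":[0,0,0],"fingers":0},{"delta_pos":[1.5,3.5,-35],"angular":[0,0,0],"fingers":0}]'
python3 - <<'E'
from m import *
c=cap("wrist","w5");p=ctrl.sense()["eef_pos"];print(p)
offs(c,p)
W=cv2.resize(c["pixels"][120:270,180:330],(600,600),interpolation=2);cv2.imwrite("pics/w5c.png",W)
E
```

```text
time_s: 8.32
eef_pos: [522.8, -107.9, 269.8]
ee_rot: [0.0, 0.861, 0.508, 0.0]
force: [-0.3, -0.6, -1.7]
grip_width: 0.217
grip_force: 58.8
[ 522.81068818 -107.92809137  269.77411035]
ring 253.10328674316406 176.25958251953125 (28.952423095703125, 31.5913143157959) axis@122 [ 522.21220097 -108.28972994  122.        ]
5 178 exp u 253.4 rod 249 258
20 182 exp u 253.3 rod 249 258
35 186 exp u 253.3 rod 249 258
60 193 exp u 253.2 rod 248 261
90 205 exp u 253.0 rod 245 261
col 253 tip exp v [253.4 176.8] [(166, [97, 197, 233]), (167, [94, 196, 234]), (168, [105, 212, 245]), (169, [54, 109, 142]), (170, [58, 119, 151]), (171, [70, 145, 180]), (172, [67, 143, 179]), (173, [64, 142, 180]), (174, [147, 132, 127]), (175, [149, 141, 137]), (176, [147, 139, 137]), (177, [147, 140, 137]), (178, [146, 138, 137])]
```

View pics/w5c.png

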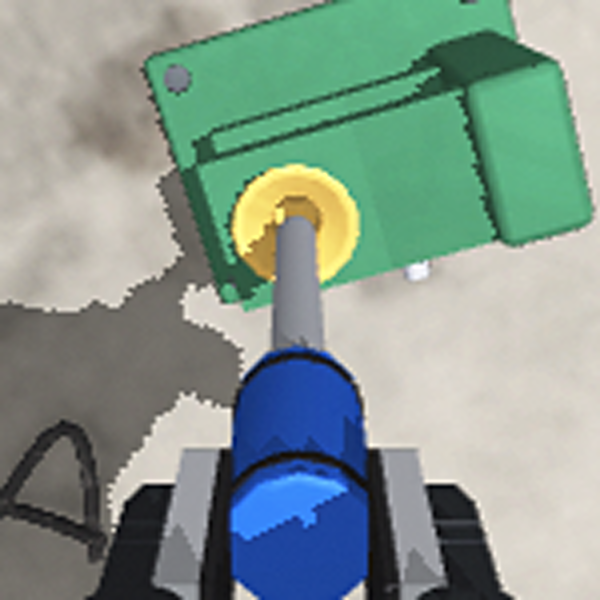

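Nearly centred: the ring is at (253.9,176.3) and the tip at about (254.2,177.2) once projected to the mouth. I'm nudging 1 mm and lowering while watching the force.

```bash
python3 -m jog '[{"delta_pos":[0.5,0.8,-3],"angular":[0,0,0],"fingers":0},{"delta_pos":[0.5,0.8,-7],"angular":[0,0,0],"fingers":0},{"delta_pos":[0.5,0.8,-11],"angular":[0,0,0],"fingers":0},{"delta_pos":[0.5,0.8,-15],"angular":[0,0,0],"fingers":0},{"delta_pos":[0.5,0.8,-18],"angular":[0,0,0],"fingers":0},{"delta_pos":[0.5,0.8,-18],"angular":[0,0,0],"fingers":0}]'
python3 -c "
from rig import ctrl
s=ctrl.sense();print(s['force'],s['wrist_torque'])"
```

```text
time_s: 9.12
eef_pos: [523.2, -107.0, 251.3]
ee_rot: [-0.0, 0.861, 0.508, -0.0]
force: [0.4, 0.5, -0.3]
grip_width: 0.222
grip_force: 58.8
[ 0.35446057  0.52348553 -0.26091595] [ 0.05011269 -0.04081373 -0.02272038]
```

```bash
python3 -m jog '[{"delta_pos":[0,0,-4],"angular":[0,0,0],"fingers":0},{"delta_pos":[0,0,-9],"angular":[0,0,0],"fingers":0},{"delta_pos":[0,0,-15],"angular":[0,0,0],"fingers":0},{"delta_pos":[0,0,-21],"angular":[0,0,0],"fingers":0},{"delta_pos":[0,0,-27],"angular":[0,0,0],"fingers":0},{"delta_pos":[0,0,-32],"angular":[0,0,0],"fingers":0},{"delta_pos":[0,0,-35],"angular":[0,0,0],"fingers":0},{"delta_pos":[0,0,-35],"angular":[0,0,0],"fingers":0}]'
python3 -c "
from rig import ctrl
s=ctrl.sense();print(s['force'],s['wrist_torque'])"
```

```text
time_s: 10.12
eef_pos: [523.2, -107.0, 216.3]
ee_rot: [-0.0, 0.861, 0.508, -0.0]
force: [1.1, -0.8, -1.4]
grip_width: 0.216
grip_force: 58.8
[ 1.05997639 -0.83271939 -1.4062236 ] [ 0.03472688  0.00968861 -0.00813743]
```

```bash
python3 -m jog '[{"delta_pos":[0,0,-4],"angular":[0,0,0],"fingers":0},{"delta_pos":[0,0,-8],"angular":[0,0,0],"fingers":0},{"delta_pos":[0,0,-12],"angular":[0,0,0],"fingers":0},{"delta_pos":[0,0,-16],"angular":[0,0,0],"fingers":0},{"delta_pos":[0,0,-20],"angular":[0,0,0],"fingers":0},{"delta_pos":[0,0,-20],"angular":[0,0,0],"fingers":0}]'
python3 -c "
from rig import ctrl
s=ctrl.sense();print(s['force'],s['wrist_torque'])"
```

```text
time_s: 10.88
eef_pos: [523.1, -107.0, 196.2]
ee_rot: [-0.0, 0.861, 0.508, -0.0]
force: [0.6, 0.9, -1.3]
grip_width: 0.223
grip_force: 58.8
[ 0.56806473  0.89080535 -1.27048459] [ 0.00653338  0.03854099 -0.00063104]
```

```bash
python3 -m jog '[{"delta_pos":[0,0,-5],"angular":[0,0,0],"fingers":0},{"delta_pos":[0,0,-10],"angular":[0,0,0],"fingers":0},{"delta_pos":[0,0,-15],"angular":[0,0,0],"fingers":0},{"delta_pos":[0,0,-20],"angular":[0,0,0],"fingers":0},{"delta_pos":[0,0,-23],"angular":[0,0,0],"fingers":0},{"delta_pos":[0,0,-23],"angular":[0,0,0],"fingers":0},{"delta_pos":[0,0,-23],"angular":[0,0,0],"fingers":0},{"delta_pos":[0,0,-23],"angular":[0,0,0],"fingers":0}]'
python3 - <<'E'
from m import *
s=ctrl.sense();print(s['force'],s['wrist_torque'],s["dq"].round(4))
c=cap("wrist","w6");d=cap("side","s6")
W=cv2.resize(c["pixels"][120:270,180:330],(400,400),interpolation=2)
S=cv2.resize(d["pixels"][150:230,225:305],(400,400),interpolation=2)
cv2.imwrite("pics/ws6.png",np.hstack([W,S]));p=s["eef_pos"]
print([proj(d,[p[0],p[1],p[2]-143+k]) for k in(0,120,170)],proj(d,[p[0],p[1],46]),proj(d,[p[0],p[1],12]))
E
```

```text
time_s: 11.88
eef_pos: [523.3, -107.1, 173.7]
ee_rot: [0.0, 0.861, 0.508, 0.0]
force: [-0.3, -0.2, -1.3]
grip_width: 0.217
grip_force: 58.8
[-0.29380876 -0.2143688  -1.340782  ] [0.04236253 0.03967276 0.01440837] [ 0.0014  0.0009  0.0026  0.0009 -0.0012  0.0004]
[array([263.4, 203.5]), array([263.3, 176.3]), array([263.2, 164.4])] [263.4 200.1] [263.4 207.6]
```

View pics/ws6.png

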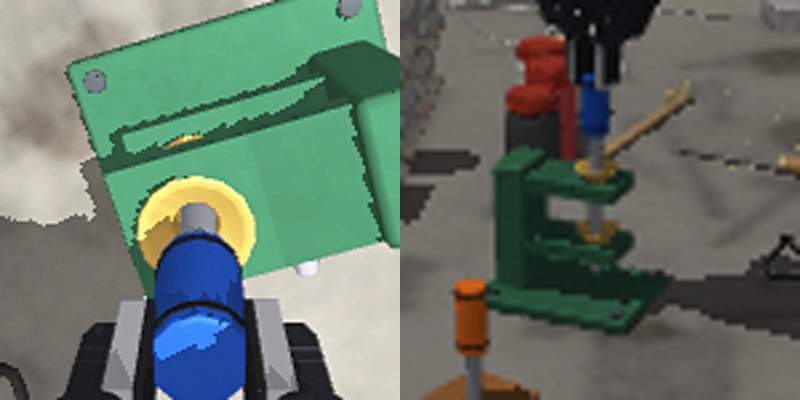

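The side view shows the rod passing through both bushings at about (264,184) and (264,196). Its tip shows below the lower one at about (264,203), clear of the base. The wrist view shows it standing in the upper bore, and forces are near zero.

```bash
python3 -c "
from rig import ctrl
print(ctrl.finish_job())"
```

```text
the job is handed in; nothing more can be done
None
```

Done: the long blue-handled rod is threaded through both bushings and held upright and at rest, with its tip at about z = 31 mm (below the lower bushing, about 19 mm clear of the base plate). The short orange-handled rod is still in the rack, and the job was handed in at about 12 s.

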